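Snap the fir cover onto the cutter box

ROBOT

A 6-joint arm with a two-finger parallel gripper is mounted at the origin on the work surface. World frame = base frame: x ahead of the robot, y to its left, z up, the work surface at z = 0. Lengths are in mm, angles in rad, forces in N, time in s.
With the tool pointing down it reaches from about 400 to 925 mm from the base axis. Payload 12.5 kg.
Tool frame: the origin (TCP) lies on the mounting face of the last link; the fingertips stand 190 mm ahead of it and the grasp point (between the pads) lies 171 mm ahead of it (env.grasp_offset is the distance from the TCP to the grasp point, in mm); z points along the fingers, y is the direction in which the jaws open and shut (so a half turn about z gives the same grasp; the last joint's range is limited). The gripper opens to 95 mm and grips with 3 to 60 N. Pads are 20 mm wide; open, the fingers measure 119 mm over their backs; the gripper's body (75 mm by 180 mm) begins 59 mm behind the grasp point.
Start: joints at [1.119, 0.491, 1.559, -0, 1.092, -0.106], TCP at [211.82, 588.011, 404.761] pointing down, gripper open.
Joint ranges: [-3.1, 3.1], [-0.84, 2.19], [0.05, 2.79], [-1.13, 4.28], [0.06, 2.93], [-2.69, 2.69]. Speed limits (rad/s): [2.22, 2.22, 2.79, 3.14, 3.14, 3.14].

INTERFACE

Orientations are given as [roll, pitch, yaw] about the fixed x, y, z axes, in that order (R = Rz(yaw) Ry(pitch) Rx(roll)).
In Python, from cell import env, viewer gives the robot as it stands.
- The arm moves only by the tool play_rows, never from a script. Its argument "increments" is a list of rows, each an object of numbers: "dx", "dy", "dz": the shift along the tool's x, y, z in mm; "rx", "ry", "rz": the turn, a rotation vector about the tool's x, y, z in units of 6 degrees (1.0 is 6 degrees). A call has 1 to 8 rows; each row is the pose to reach, as a shift and turn from the pose measured when the call began, along the tool's axes at that moment; what a row does not reach only later rows make up. A row lasts 1/12 s, in which the tool goes at most 41.7 mm and 7.16 degrees, less where a joint would pass 70% of its speed; a pose out of reach is approached as far as the arm can. A call with a gripper value outside its range is refused whole. "fingers" is the opening, from 0 (shut) to 1 (fully open), set as the call begins (left out, the last holds). The fingers move at their own pace and stop on an object; the grip force is fixed at half the most. Time passes only in rows, so rows that repeat a pose let the fingers close. It gives the time, the measured TCP pose, the force and the opening at its end, in the units of the state.
- env.state(): the state, without advancing time (a new reading comes with each control period).
- viewer.read_camera(name): name is "scene" or "top" or "wrist"; returns a dict with "image" (400x640x3 uint8, red, green, blue), "fx", "fy", "cx", "cy" (pixels), "k1" (the pictures are not rectified: a ray, as slopes to the right and down, at radius r is drawn at 1 + k1 r^2 times it, then the intrinsics apply), "rvec" (rotation vector, rad) and "tvec" (3), from world to camera coordinates, as OpenCV has them. Camera axes: x right, y down, z forward; pixel columns grow to the right and rows downward; lengths in mm; the calibration is good to about 2 mm. A picture is of the moment at which its call begins. There is no depth.
- env.job_done(): hands the job in, once; it reports no verdict.
The state is a dict: "t": time; "joints": joint angles; "qvel": joint speeds; "tau": joint torques, N m; "eef_pos": TCP position; "tcp_rot": TCP orientation; "ft_force": force on the tool from outside, world axes, zero at the start; "moment": the same for the moment, N m; "opening": opening from 0.0 (shut) to 1.0 (fully open).
Only numpy, scipy, OpenCV 4.12 (cv2) and the standard library are available. Lean on these libraries where they do the work, as an engineer would, in place of code of your own. Each camera call takes 0.05 s, during which the arm holds its last target.

TASK

Close the steel cutter box in the open drawer with its loose fir cover: hook the lip on the cover's front edge into the slot under the box's front bar while the back of the cover is still raised, then push the back down until it snaps under the spring catch and the cover lies flat. Leave the jar, bowl, spurtle and spoons where they are.

Things in the scene. Friction and masses are not known exactly. Their poses are not given: they have to be found in the camera images.
- drawer_floor (a point): Open steel drawer, fixed; inside about 480 by 860 mm. Its floor sheet's top is 4 mm above the work surface; side and back walls 45 mm, front panel (towards the robot) 50 mm high. All the things below stand in it. This point: middle of the floor's top.
- cutter_box: Open-topped steel box fixed to the drawer floor, 188 long (x) by 136 wide (y), 66 mm high at its front bar, side and back walls about 51 mm. Origin: centre of the underside; z up. -x is the front (slot end, roughly towards the robot), +x the back, with a spring catch in its middle. A few cutter rings lie inside, well below the cover.
- recess (a point): On the box's axis (box x = 0, y = 0) at the height of the ledges that the cover's underside rests on, box z = 45 mm. The recess is 176 long (x -88 to +88) by 128 mm wide (y), for a plate 170 by 118 mm. Axes as the box.
- slot (a point): Centre of the slot right through the box's front wall: box x = -92, y = 0, z = 51.5 mm. Slot 72 wide (y), 13 high (z 45 to 58 mm), 8 mm deep (x -96 to -88), open to the recess and to the front. Above it a bar (z 58 to 66 mm) spans the box's whole width. Axes as the box.
- catch (a joint): How far the spring catch is pushed out, towards box +x, in m: 0 at rest, 0.016 at most. Pushing the cover's back edge down on its sloping leaf drives it out (about 400 N/m, 1.6 N preload; takes some 5 to 12 N at the back edge). Once the cover is down it springs back to 0 over the back edge and holds it.
- catch_tip (a point): Inner lower tip of the catch's steel leaf, 40 mm wide: at rest box x = 77, y = 0, z = 53 mm, about 2 mm above the closed cover's top and 5 mm or more inside its back edge. From here the leaf slopes up and outwards, 25 degrees from upright, to box x = 91, z = 80 mm. Axes as the box.
- cover: Loose flat fir cover, 70 to 135 g: plate 170 long (x) by 118 wide (y) by 6 mm thick, with a lip at its front (-x) edge and a grip bar across its middle. Origin: centre of the plate's underside; z up, on the bar's side. Starts flat, bar up, on the drawer floor left or right of the box, lip roughly towards the robot. Closed: origin at point recess, within 3 mm in x and 5 mm in y.
- bar_top (a point): Centre of the grip bar's top, cover x = 0, y = 0, z = 36 mm. The bar is 14 thick (x), 70 long (y) and stands 30 mm above the plate (cover z 6 to 36 mm). Axes as the cover.
- lip_tip (a point): Middle of the lip's end face: cover x = -101, y = 0, z = 3 mm. The lip is 60 wide (y), 6 thick, in the plane of the plate, and stands out 16 mm from the plate's front edge (cover x -101 to -85). Axes as the cover. Hooked, it is 2 to 8 mm past the outside of the box's front wall.
- back_edge (a point): Middle of the cover's back edge, on the underside: cover x = 85, y = 0, z = 0. Axes as the cover. At box z = 45 mm when the cover is closed.
- flip_jar: Glass jar with its flip lid shut, 70 mm in diameter, 69 mm high, standing near the left or right wall of the drawer. Origin: centre of the underside. Leave alone.
- pinch_bowl: Stoneware pinch bowl, 80 mm across, 35 mm high, near the opposite side wall. Origin: centre of the underside. Leave alone.
- spurtle: Wooden stirring stick, 280 mm long, 16 mm thick, lying across the far end of the drawer. Origin: underside, at its middle; y along the stick. Leave alone.
- spoon_ring: Three steel measuring spoons fanned out from a ring 28 mm across, about 95 mm long and 9 mm high, lying flat near the front of the drawer. Origin: centre of the ring, underside; spoons towards +y. Leave alone.
Mind the look-alikes: they are no part of the job. What is meant by the cover is not pink, and is the smaller of those in its own colour.

How it is judged (in metres and radians):
On the way:
1. the cover's lip is hooked in the slot under the front bar while the back of the cover is still raised (x of lip_tip in the frame of cutter_box below -0.093 m and y of lip_tip in the frame of cutter_box between -0.015 and 0.015 m and z of lip_tip in the frame of cutter_box between 0.034 and 0.058 m and z of back_edge in the frame of cutter_box above 0.053 m), for 0.15 s.
At the end, for the whole second after the job is handed in: The cover lies flat in the box (within 2 degrees, back edge within 3.5 mm of its ledge), its lip is in the slot under the front bar, the catch has sprung back over its back edge (within 2.5 mm of rest), and everything is still and released (x of lip_tip in the frame of cutter_box below -0.093 m and y of lip_tip in the frame of cutter_box between -0.015 and 0.015 m and z of lip_tip in the frame of cutter_box between 0.034 and 0.058 m and z of back_edge in the frame of cutter_box between 0.042 and 0.0485 m and y of back_edge in the frame of cutter_box between -0.015 and 0.015 m and angle between the z axis of cover and the z axis of cutter_box, either way round below 0.035 rad and angle between cover's own z axis and vertical below 0.1 rad and value of joint catch below 0.0025 m and linear speed of cover below 0.02 m/s); the robot touches nothing.
It fails at once if the glass jar with its flip lid shut is moved more than 30 mm (distance of flip_jar from where it was at the start of the episode above 0.03 m).
It fails at once if the stoneware pinch bowl is moved more than 30 mm (distance of pinch_bowl from where it was at the start of the episode above 0.03 m).
It fails at once if the wooden spurtle is moved more than 30 mm (distance of spurtle from where it was at the start of the episode above 0.03 m).
It fails at once if the measuring spoon ring is moved more than 30 mm (distance of spoon_ring from where it was at the start of the episode above 0.03 m).
It also fails if it takes over 54 s, if anything falls off the work surface, if the arm or the gripper's body presses on something with over 40 N, if the wrist force passes 120 N, or if a joint passes its speed limit or range.

## Working session

There is one attempt and no reset: what is moved stays moved. The work goes in short steps, Python scripts to look and compute and a tool call to move; the robot and the scene stay as the last step left them, time stands still between calls to the robot, and variables do not carry over. Pictures are saved under pics/ and viewed, and the job is handed in when it is done.

Besides the shell and the picture viewer there is one more tool, called after "Emit:" by a JSON object that holds its "op" and its "data", one argument or row to a line. play_rows: Moves the arm, as the interface text tells. Its arguments: {"type":"object","properties":{"increments":{"type":"array","items":{"type":"object","properties":{"dx":{"type":"number"},"dy":{"type":"number"},"dz":{"type":"number"},"rx":{"type":"number"},"ry":{"type":"number"},"rz":{"type":"number"}}}},"fingers":{"type":"number"}},"required":["increments"]}

```bash
ls; mkdir -p pics
python3 - <<'E'
from cell import env, viewer
import cv2
for n in ["scene","top","wrist"]:
    c=viewer.read_camera(n); cv2.imwrite(f"pics/{n}0.png",c["image"][:,:,::-1]); print(n,{k:v for k,v in c.items() if k!="image"})
print(env.state(), env.grasp_offset)
E
```

```text
pics
scene {'fx': 379.15772535347327, 'fy': 379.15772535347327, 'cx': 317.735437529502, 'cy': 200.81643452200603, 'k1': -0.024965716305908478, 'rvec': array([ 0.67370875,  2.58649057, -1.21179557]), 'tvec': array([ 338.59221504, -155.12796108, 1437.81050715])}
top {'fx': 444.2537839048159, 'fy': 444.2537839048159, 'cx': 311.53480080025304, 'cy': 197.19421521274353, 'k1': -0.04463153788788974, 'rvec': array([ 2.20418607, -2.14394979,  0.08850757]), 'tvec': array([  98.9210376 ,  462.74013808, 1250.25352752])}
wrist {'fx': 303.6806463049327, 'fy': 303.6806463049327, 'cx': 323.07831873893133, 'cy': 196.569681989628, 'k1': -0.009778662728165449, 'rvec': array([-2.35857343, -1.65876289, -0.25090955]), 'tvec': array([-624.12169082,  -33.98370144,  392.37643397])}
{'t': 0.15, 'joints': array([ 1.11939674e+00,  4.91405885e-01,  1.55927115e+00, -1.17900402e-06,
        1.09166007e+00, -1.05598956e-01]), 'qvel': array([-0.00148868, -0.00198858, -0.00119107, -0.001073  ,  0.00017049,
       -0.00057018]), 'tau': array([ 1.53962825e-03, -6.12900496e+01, -2.58278453e+01,  6.92295330e-02,
        4.73537366e-02, -1.20719951e-04]), 'eef_pos': array([211.81897803, 588.00469707, 404.31857056]), 'tcp_rot': array([-3.14085224e+00, -7.74275056e-05,  2.79579254e+00]), 'ft_force': array([-0.08817218,  0.71586714,  0.255555  ]), 'moment': array([ 0.07434348, -0.06105552, -0.02410973]), 'opening': 1.0042586711114547} 171.3
```

View pics/scene0.png

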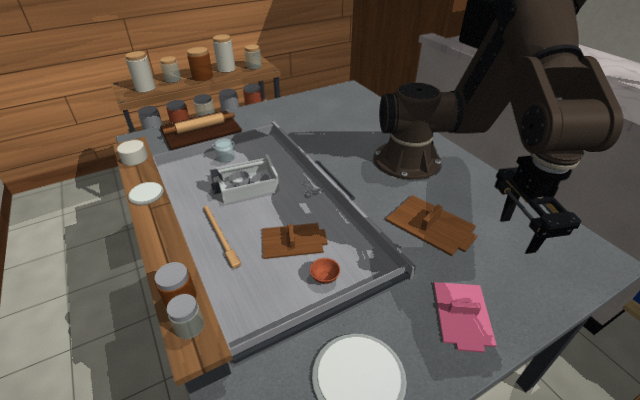

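View pics/top0.png

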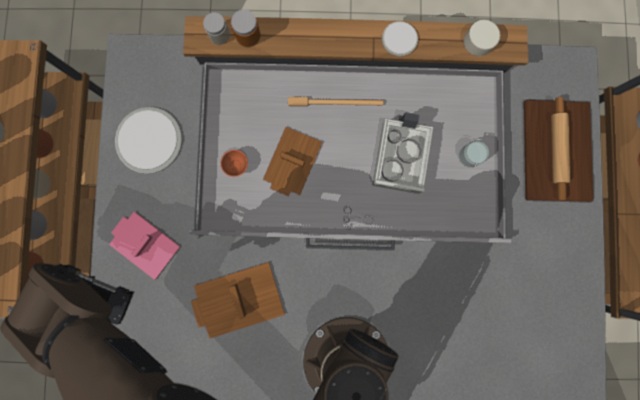

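View pics/wrist0.png

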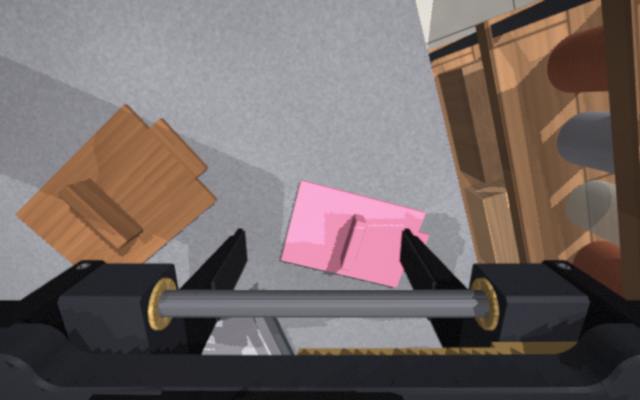

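```bash
cat > h.py <<'E'
import numpy as np, cv2
from cell import env, viewer
from scipy.spatial.transform import Rotation as R
def cam(n):
    c=viewer.read_camera(n); c["K"]=np.array([[c["fx"],0,c["cx"]],[0,c["fy"],c["cy"]],[0,0,1]]); c["D"]=np.array([c["k1"],0,0,0.])
    c["R"]=R.from_rotvec(np.ravel(c["rvec"])).as_matrix(); c["t"]=np.ravel(c["tvec"]); return c
def onplane(c,px,z):
    u=cv2.undistortPoints(np.array(px,float).reshape(-1,1,2),c["K"],c["D"]).reshape(-1,2)
    d=np.c_[u,np.ones(len(u))]@c["R"]; o=-c["R"].T@c["t"]
    return o+d*((z-o[2])/d[:,2])[:,None]
def proj(c,P):
    return cv2.projectPoints(np.array(P,float).reshape(-1,1,3),np.ravel(c["rvec"]),c["t"],c["K"],c["D"])[0].reshape(-1,2)
def save(name,im,box=None,s=1):
    if box: x0,y0,x1,y1=box; im=im[y0:y1,x0:x1]
    cv2.imwrite("pics/"+name,cv2.resize(im[:,:,::-1],None,fx=s,fy=s,interpolation=cv2.INTER_CUBIC))
E
python3 - <<'E'
from h import *
c=cam("top"); im=c["image"]
save("topc.png",im,(250,100,450,210),4)
print(onplane(c,[[230,150],[500,150]],0), im[150,285],im[175,285], im[160,330])
hsv=cv2.cvtColor(im,cv2.COLOR_RGB2HSV)
m=((hsv[...,1]>90)&(hsv[...,0]<25)).astype(np.uint8); m2=np.zeros_like(m); m2[120:205,255:330]=m[120:205,255:330]
cs=max(cv2.findContours(m2,0,cv2.CHAIN_APPROX_NONE)[0],key=cv2.contourArea)
print(cv2.contourArea(cs),cv2.minAreaRect(cs)); ap=cv2.approxPolyDP(cs,2,True).reshape(-1,2);print(ap)
print(onplane(c,ap,10))
c=cam("scene"); save("scc.png",c["image"],(190,130,350,290),4 if 0 else 3.7)
E
```

```text
[[ 594.30136346  355.48921645    0.        ]
 [ 616.77988817 -440.71194747    0.        ]] [125  85  51] [126  86  52] [152 149 150]
2287.5 ((291.2947998046875, 162.6573486328125), (39.782005310058594, 62.883758544921875), 23.051301956176758)
[[286 127]
 [264 179]
 [272 183]
 [273 189]
 [287 195]
 [291 190]
 [299 194]
 [321 142]]
[[664.92101113 192.27434696  10.        ]
 [509.82378771 250.90286075  10.        ]
 [498.79385468 227.2893365   10.        ]
 [481.42528773 223.77142089  10.        ]
 [465.13080579 182.72771726  10.        ]
 [479.94445612 171.64713218  10.        ]
 [468.97903027 148.19001318  10.        ]
 [623.03171448  88.68052959  10.        ]]
```

View pics/topc.png

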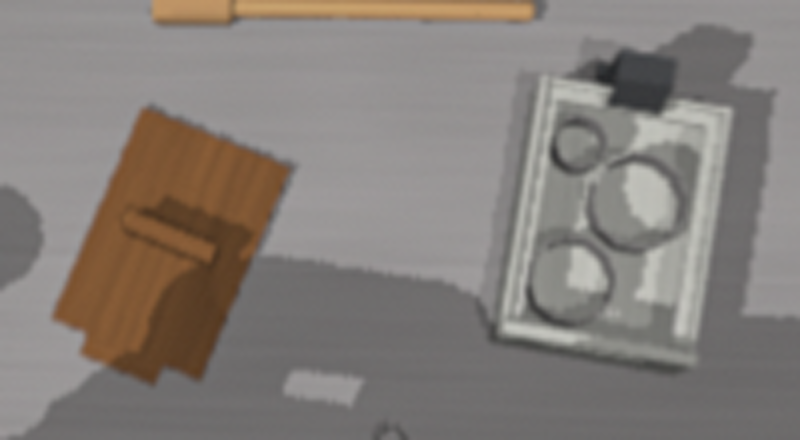

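View pics/scc.png

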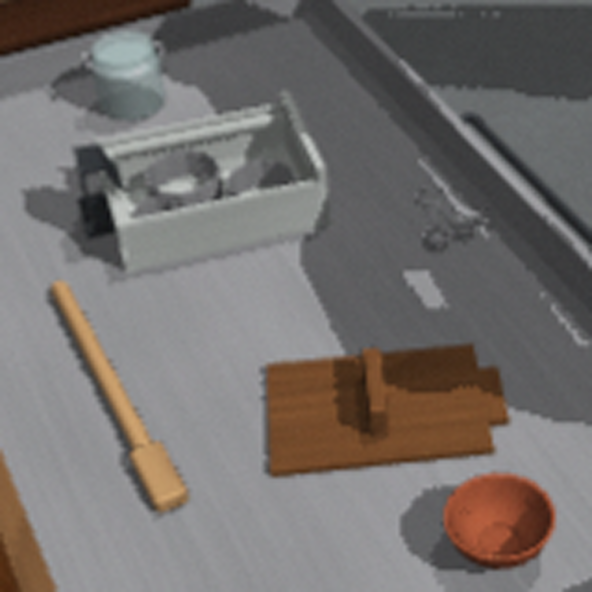

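```bash
cat >> h.py <<'E'
def tool():
    s=env.state(); return np.array(s["eef_pos"]),R.from_euler("xyz",s["tcp_rot"])
def to(pos,yaw_deg,tilt=0):
    """tool-frame increment for tool-down pose; tilt deg about tool x (applied in tool frame)"""
    p,r=tool(); t=R.from_euler("xyz",[np.pi,0,np.radians(yaw_deg)])*R.from_rotvec([np.radians(tilt),0,0])
    d=r.inv().apply(np.array(pos)-p); w=(r.inv()*t).as_rotvec(degrees=True)/6
    print("d",d.round(1),"w",w.round(2))
E
python3 - <<'E'
from h import *
c=cam("wrist"); p,r=tool(); o=-c["R"].T@c["t"]
print("cam in tool",r.inv().apply(o-p), "cam axes in tool", (r.inv().as_matrix()@c["R"].T).round(3))
to([567,170,330],69)
E
```

```text
cam in tool [84.60680398 -0.46780749 20.27400544] cam axes in tool [[ 0.001 -0.955 -0.297]
 [ 1.     0.001 -0.   ]
 [ 0.    -0.297  0.955]]
d [-475.8 -272.9   74.6] w [-0.   0.  15.2]
```

Emit:
{"op": "play_rows", "data": {
  "increments": [
    {"dx":-40,"dy":-22,"rz":1.1},
    {"dx":-75,"dy":-44,"rz":2.2},
    {"dx":-110,"dy":-66,"rz":3.3},
    {"dx":-150,"dy":-88,"rz":4.4},
    {"dx":-187,"dy":-108,"rz":5.5},
    {"dx":-224,"dy":-129,"rz":6.6},
    {"dx":-261,"dy":-150,"rz":7.7},
    {"dx":-298,"dy":-171,"rz":8.8}
  ],
  "fingers": 1
}}

```text
invalid input
```

Run:
```python
from h import *
to([567,170,350],69)
```

```text
d [-475.8 -272.9   54.6] w [-0.   0.  15.2]
```

Emit:
{"op": "play_rows", "data": {
  "increments": [
    {"dx":-40,"dy":-22,"dz":0,"rx":0,"ry":0,"rz":1.1},
    {"dx":-75,"dy":-44,"dz":0,"rx":0,"ry":0,"rz":2.2},
    {"dx":-110,"dy":-66,"dz":0,"rx":0,"ry":0,"rz":3.3},
    {"dx":-150,"dy":-88,"dz":0,"rx":0,"ry":0,"rz":4.4},
    {"dx":-187,"dy":-108,"dz":0,"rx":0,"ry":0,"rz":5.5},
    {"dx":-224,"dy":-129,"dz":0,"rx":0,"ry":0,"rz":6.6},
    {"dx":-261,"dy":-150,"dz":0,"rx":0,"ry":0,"rz":7.7},
    {"dx":-298,"dy":-171,"dz":0,"rx":0,"ry":0,"rz":8.8}
  ],
  "fingers": 1
}}

```text
t: 0.97
eef_pos: [428.4, 332.2, 404.8]
tcp_rot: [3.142, 0.0, 1.869]
ft_force: [-0.2, 0.2, -0.3]
opening: 0.999
```

Run:
```python
from h import *
to([567,170,350],69)
```

```text
d [-195.7   84.9   54.8] w [0.   0.   6.34]
```

Emit:
{"op": "play_rows", "data": {
  "increments": [
    {"dx":-40,"dy":17,"dz":10,"rx":0,"ry":0,"rz":1.1},
    {"dx":-75,"dy":34,"dz":20,"rx":0,"ry":0,"rz":2.2},
    {"dx":-110,"dy":50,"dz":30,"rx":0,"ry":0,"rz":3.3},
    {"dx":-145,"dy":67,"dz":40,"rx":0,"ry":0,"rz":4.4},
    {"dx":-180,"dy":80,"dz":50,"rx":0,"ry":0,"rz":5.5},
    {"dx":-195.7,"dy":84.9,"dz":54.8,"rx":0,"ry":0,"rz":6.34},
    {"dx":-195.7,"dy":84.9,"dz":54.8,"rx":0,"ry":0,"rz":6.34},
    {"dx":-195.7,"dy":84.9,"dz":54.8,"rx":0,"ry":0,"rz":6.34}
  ]
}}

```text
t: 1.63
eef_pos: [567.3, 169.4, 349.6]
tcp_rot: [-3.141, 0.0, 1.205]
ft_force: [0.0, -0.7, -0.5]
opening: 1.005
```

Run:
```python
from h import *
c=cam("wrist"); save("w1.png",c["image"]); np.savez("w1.npz",im=c["image"])
to([567,170,350],69)
```

```text
d [-0.2  0.3 -0. ] w [-0.    0.    0.02]
```

View pics/w1.png

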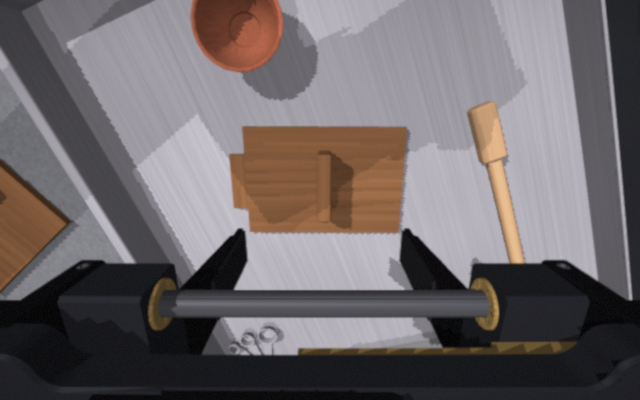

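Run:
```python
from h import *
c=cam("wrist"); im=c["image"]
hsv=cv2.cvtColor(im,cv2.COLOR_RGB2HSV)
m=((hsv[...,1]>80)&(hsv[...,0]<25)).astype(np.uint8); m2=np.zeros_like(m); m2[115:245,225:425]=m[115:245,225:425]
cs=max(cv2.findContours(m2,0,cv2.CHAIN_APPROX_NONE)[0],key=cv2.contourArea)
ap=cv2.approxPolyDP(cs,3,True).reshape(-1,2);print(ap.tolist())
P=onplane(c,ap,10);print(P.round(1))
hull=onplane(c,cs.reshape(-1,2),10)[:,:2]
save("w1c.png",im,(220,110,430,250),3.8)
# bar top at z=40
print(onplane(c,[[324,187]],40), onplane(c,[[318,153],[330,153],[330,222],[318,222]],40))
```

```text
[[244, 127], [245, 154], [231, 155], [235, 207], [249, 209], [251, 231], [397, 232], [405, 128]]
[[511.5 254.8  10. ]
 [500.6 229.1  10. ]
 [486.2 233.4  10. ]
 [464.7 179.1  10. ]
 [478.4 171.4  10. ]
 [469.2 146.3  10. ]
 [625.1  85.8  10. ]
 [666.4 194.8  10. ]]
[[568.7963613 173.314028   40.       ]] [[575.41013913 206.92797793  40.        ]
 [586.14626434 202.84535156  40.        ]
 [561.32396552 136.25795335  40.        ]
 [549.8038128  140.63441705  40.        ]]
```

View pics/w1c.png

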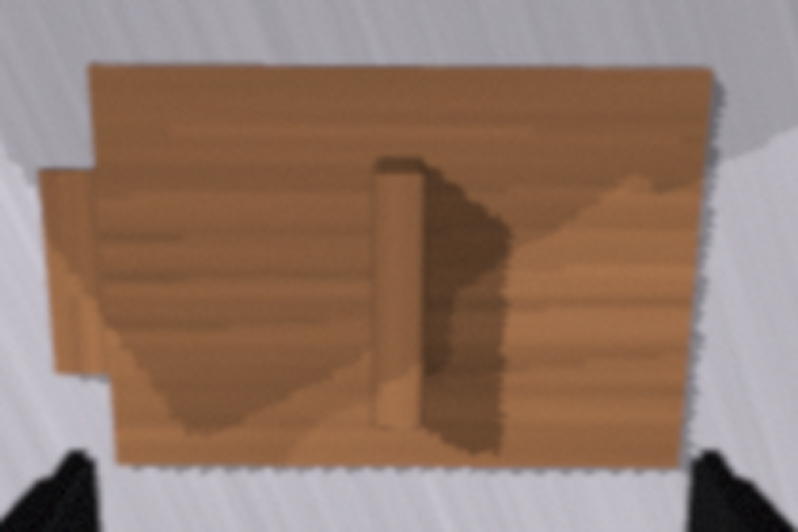

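Run:
```python
from h import *
to([568.3,170.6,203.5],68.9)
```

```text
d [  0.5   1.7 146.8] w [ 0.   -0.    0.05]
```

Emit:
{"op": "play_rows", "data": {
  "increments": [
    {"dx":0.5,"dy":1.7,"dz":35,"rx":0,"ry":0,"rz":0},
    {"dx":0.5,"dy":1.7,"dz":70,"rx":0,"ry":0,"rz":0},
    {"dx":0.5,"dy":1.7,"dz":100,"rx":0,"ry":0,"rz":0},
    {"dx":0.5,"dy":1.7,"dz":125,"rx":0,"ry":0,"rz":0},
    {"dx":0.5,"dy":1.7,"dz":140,"rx":0,"ry":0,"rz":0},
    {"dx":0.5,"dy":1.7,"dz":146,"rx":0,"ry":0,"rz":0},
    {"dx":0.5,"dy":1.7,"dz":146.8,"rx":0,"ry":0,"rz":0},
    {"dx":0.5,"dy":1.7,"dz":146.8,"rx":0,"ry":0,"rz":0}
  ]
}}

```text
t: 2.4
eef_pos: [568.2, 171.4, 204.3]
tcp_rot: [3.141, -0.001, 1.209]
ft_force: [0.0, -0.5, 1.2]
opening: 0.999
```

Emit:
{"op": "play_rows", "data": {
  "increments": [
    {"dx":0,"dy":0,"dz":0,"rx":0,"ry":0,"rz":0},
    {"dx":0,"dy":0,"dz":0,"rx":0,"ry":0,"rz":0},
    {"dx":0,"dy":0,"dz":0,"rx":0,"ry":0,"rz":0},
    {"dx":0,"dy":0,"dz":0,"rx":0,"ry":0,"rz":0},
    {"dx":0,"dy":0,"dz":0,"rx":0,"ry":0,"rz":0},
    {"dx":0,"dy":0,"dz":0,"rx":0,"ry":0,"rz":0},
    {"dx":0,"dy":0,"dz":0,"rx":0,"ry":0,"rz":0},
    {"dx":0,"dy":0,"dz":0,"rx":0,"ry":0,"rz":0}
  ],
  "fingers": 0
}}

```text
t: 3.07
eef_pos: [568.2, 171.4, 204.3]
tcp_rot: [3.141, -0.001, 1.209]
ft_force: [0.0, -1.4, -0.4]
opening: 0.495
```

Run:
```python
from h import *
print({k:np.round(v,3) for k,v in env.state().items()})
c=cam("scene");save("s2.png",c["image"],(190,130,350,290),3.7)
```

```text
{'t': np.float64(3.067), 'joints': array([0.182, 0.707, 1.801, 0.   , 0.633, 0.543]), 'qvel': array([ 0.001,  0.002, -0.002, -0.   ,  0.001, -0.001]), 'tau': array([ 4.0000e-03, -6.4539e+01, -1.5680e+01,  5.3000e-02, -1.4000e-02,
       -0.0000e+00]), 'eef_pos': array([568.247, 171.362, 204.31 ]), 'tcp_rot': array([ 3.141e+00, -1.000e-03,  1.209e+00]), 'ft_force': array([ 0.05 , -1.393, -0.43 ]), 'moment': array([-0.164,  0.095,  0.012]), 'opening': np.float64(0.495)}
```

View pics/s2.png

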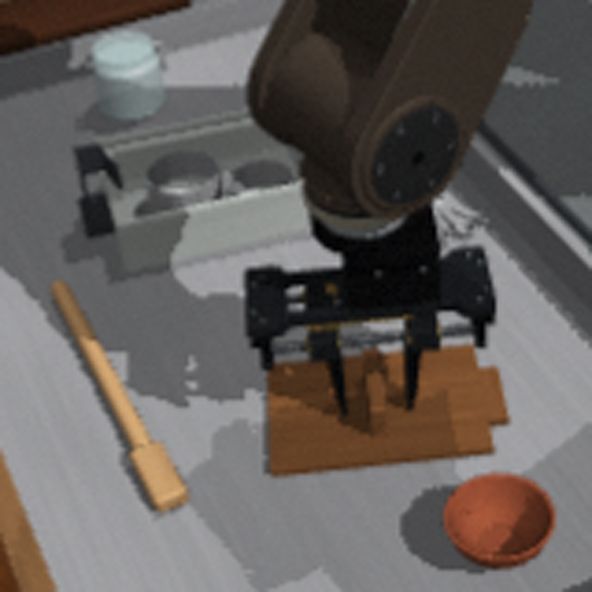

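Emit:
{"op": "play_rows", "data": {
  "increments": [
    {"dx":0,"dy":0,"dz":0,"rx":0,"ry":0,"rz":0},
    {"dx":0,"dy":0,"dz":0,"rx":0,"ry":0,"rz":0},
    {"dx":0,"dy":0,"dz":0,"rx":0,"ry":0,"rz":0},
    {"dx":0,"dy":0,"dz":0,"rx":0,"ry":0,"rz":0},
    {"dx":0,"dy":0,"dz":0,"rx":0,"ry":0,"rz":0},
    {"dx":0,"dy":0,"dz":0,"rx":0,"ry":0,"rz":0},
    {"dx":0,"dy":0,"dz":0,"rx":0,"ry":0,"rz":0},
    {"dx":0,"dy":0,"dz":0,"rx":0,"ry":0,"rz":0}
  ],
  "fingers": 0
}}

```text
t: 3.78
eef_pos: [568.2, 171.4, 204.3]
tcp_rot: [3.141, -0.001, 1.209]
ft_force: [-0.2, -0.6, -0.7]
opening: 0.147
```

Emit:
{"op": "play_rows", "data": {
  "increments": [
    {"dx":0,"dy":0,"dz":-10,"rx":0,"ry":0,"rz":0},
    {"dx":0,"dy":0,"dz":-30,"rx":0,"ry":0,"rz":0},
    {"dx":0,"dy":0,"dz":-60,"rx":0,"ry":0,"rz":0},
    {"dx":0,"dy":0,"dz":-90,"rx":0,"ry":0,"rz":0},
    {"dx":0,"dy":0,"dz":-120,"rx":0,"ry":0,"rz":0},
    {"dx":0,"dy":0,"dz":-140,"rx":0,"ry":0,"rz":0},
    {"dx":0,"dy":0,"dz":-150,"rx":0,"ry":0,"rz":0},
    {"dx":0,"dy":0,"dz":-150,"rx":0,"ry":0,"rz":0}
  ],
  "fingers": 0
}}

```text
t: 4.45
eef_pos: [568.0, 171.4, 356.8]
tcp_rot: [3.138, -0.003, 1.209]
ft_force: [-0.2, -0.7, -1.5]
opening: 0.145
```

Run:
```python
from h import *
print({k:np.round(v,3) for k,v in env.state().items()})
c=cam("wrist");save("w3.png",c["image"])
c=cam("top");save("t3.png",c["image"],(250,100,450,210),4)
```

```text
{'t': np.float64(4.45), 'joints': array([0.182, 0.497, 1.694, 0.   , 0.946, 0.543]), 'qvel': array([-0.   ,  0.051,  0.044,  0.001, -0.05 , -0.   ]), 'tau': array([ 5.9000e-02, -6.0958e+01, -2.3925e+01,  7.2000e-02,  5.4200e-01,
       -1.0000e-03]), 'eef_pos': array([568.045, 171.395, 356.753]), 'tcp_rot': array([ 3.138e+00, -3.000e-03,  1.209e+00]), 'ft_force': array([-0.196, -0.685, -1.477]), 'moment': array([-0.08 ,  0.069,  0.014]), 'opening': np.float64(0.145)}
```

View pics/w3.png

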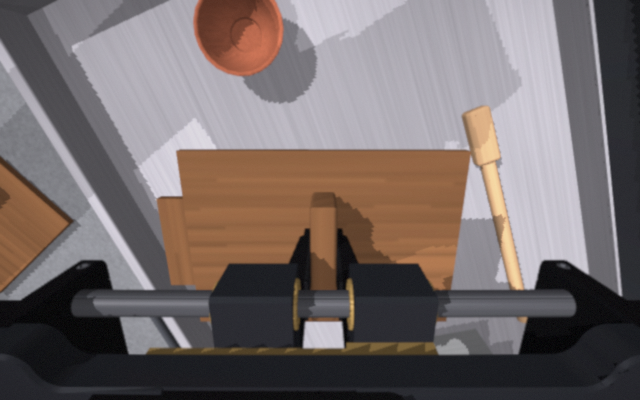

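View pics/t3.png

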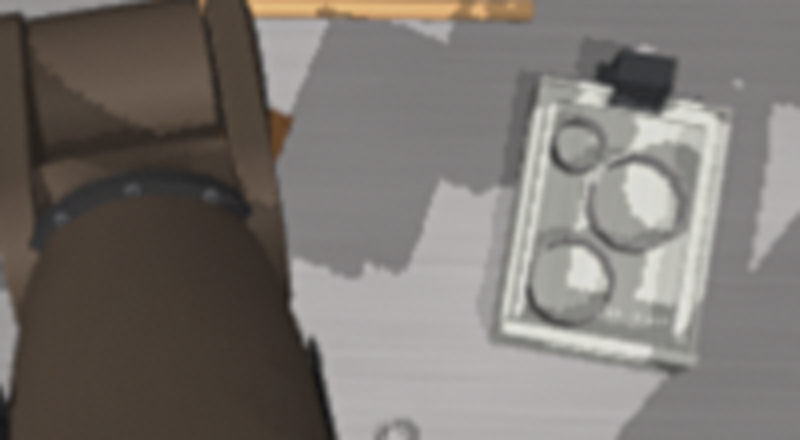

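Run:
```python
from h import *
c=cam("top");save("t4.png",c["image"],(365,105,440,200),6.3)
c=cam("scene");save("s4.png",c["image"],(200,145,300,210),7.5)
```

```text
(no output)
```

View pics/t4.png

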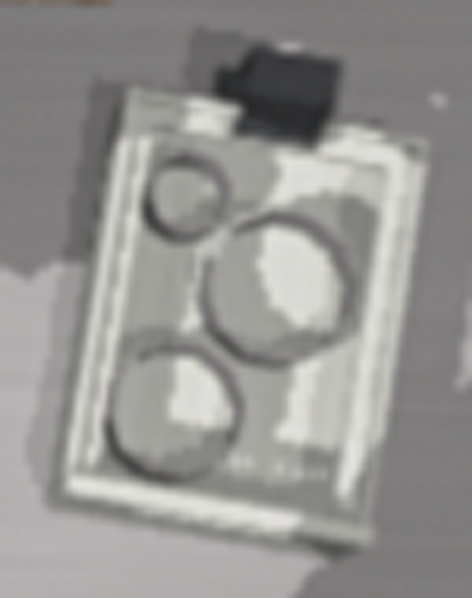

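View pics/s4.png

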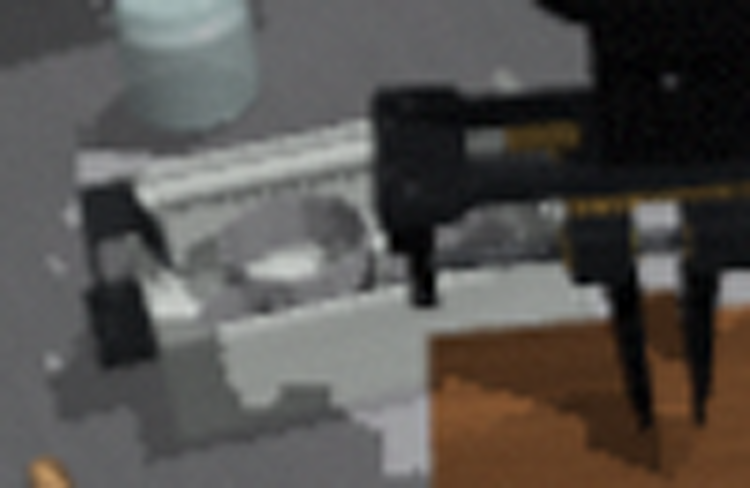

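Run:
```python
from h import *
c=cam("top")
def f(l,z): return onplane(c,[[x/6.3+365-.4,y/6.3+105-.4] for x,y in l],z)[:,:2]
B=f([(127,90),(428,142)],55); F=f([(68,492),(374,536)],70)
I=f([(104,460),(345,492)],55)
print(B,F,np.linalg.norm(B[0]-B[1]),np.linalg.norm(F[0]-F[1]),np.linalg.norm(B-F,axis=1))
bm,fm=B.mean(0),F.mean(0); d=bm-fm
print("yaw by axis",np.degrees(np.arctan2(d[1],d[0])),"by B",np.degrees(np.arctan2(*(B[0]-B[1])[::-1]))-90,"by F",np.degrees(np.arctan2(*(F[0]-F[1])[::-1]))-90, "center",(bm+fm)/2)
# catch housing
print(f([(245,50),(340,60),(327,140),(237,130)],84))
```

```text
[[ 684.93390257  -89.52873986]
 [ 665.15802567 -225.2947335 ]] [[ 500.44887759  -63.49511981]
 [ 484.81529567 -197.90383902]] 137.19872570791384 135.31486496952243 [186.31283857 182.41096832]
yaw by axis -8.331045088465942 by B -8.287503860119259 by F -6.634475026957617 center [ 583.83902537 -144.05560805]
[[ 696.56317873 -136.75901404]
 [ 693.34155481 -178.68155581]
 [ 657.26208302 -173.07615346]
 [ 660.54680346 -133.4817436 ]]
```

Run:
```python
from h import *
p,r=tool(); t=R.from_euler("xyz",[np.pi,0,np.radians(82)])*R.from_rotvec([0,np.radians(15),0])
print(r.inv().apply(np.array([560,-310,420])-p).round(1),((r.inv()*t).as_rotvec(degrees=True)/6).round(2))
```

```text
[-453.   162.8  -67.1] [ 0.26  2.5  -2.11]
```

Emit:
{"op": "play_rows", "data": {
  "increments": [
    {"dx":-20,"dy":7,"dz":-10,"rx":0,"ry":0,"rz":0},
    {"dx":-50,"dy":18,"dz":-20,"rx":0,"ry":0,"rz":0},
    {"dx":-87,"dy":31,"dz":-30,"rx":0,"ry":0.1,"rz":-0.1},
    {"dx":-124,"dy":44,"dz":-40,"rx":0,"ry":0.3,"rz":-0.3},
    {"dx":-161,"dy":58,"dz":-50,"rx":0,"ry":0.6,"rz":-0.6},
    {"dx":-198,"dy":71,"dz":-60,"rx":0.1,"ry":1,"rz":-1},
    {"dx":-235,"dy":84,"dz":-65,"rx":0.1,"ry":1.5,"rz":-1.5},
    {"dx":-272,"dy":97,"dz":-67,"rx":0.2,"ry":2,"rz":-2}
  ]
}}

```text
t: 5.37
eef_pos: [562.3, -119.3, 419.8]
tcp_rot: [3.141, -0.212, 1.422]
ft_force: [0.1, 0.6, -0.9]
opening: 0.148
```

Run:
```python
from h import *
p,r=tool(); t=R.from_euler("xyz",[np.pi,0,np.radians(82)])*R.from_rotvec([0,np.radians(15),0])
print(r.inv().apply(np.array([560,-310,420])-p).round(1),((r.inv()*t).as_rotvec(degrees=True)/6).round(2))
```

```text
[-184.7   26.1  -40. ] [ 0.03  0.47 -0.09]
```

Emit:
{"op": "play_rows", "data": {
  "increments": [
    {"dx":-37,"dy":5,"dz":-8,"rx":0,"ry":0.1,"rz":0},
    {"dx":-74,"dy":10,"dz":-16,"rx":0,"ry":0.2,"rz":0},
    {"dx":-111,"dy":15,"dz":-24,"rx":0,"ry":0.3,"rz":0},
    {"dx":-145,"dy":20,"dz":-32,"rx":0,"ry":0.4,"rz":0},
    {"dx":-170,"dy":24,"dz":-37,"rx":0,"ry":0.5,"rz":0},
    {"dx":-184,"dy":26,"dz":-40,"rx":0,"ry":0.5,"rz":0},
    {"dx":-184,"dy":26,"dz":-40,"rx":0,"ry":0.5,"rz":0},
    {"dx":-184,"dy":26,"dz":-40,"rx":0,"ry":0.5,"rz":0}
  ]
}}

```text
t: 6.03
eef_pos: [560.1, -309.3, 419.1]
tcp_rot: [-3.141, -0.265, 1.421]
ft_force: [0.2, 0.7, -0.4]
opening: 0.148
```

Run:
```python
from h import *
c=cam("wrist");save("w5.png",c["image"]); import pickle; pickle.dump(c,open("w5.pkl","wb"))
```

```text
(no output)
```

View pics/w5.png

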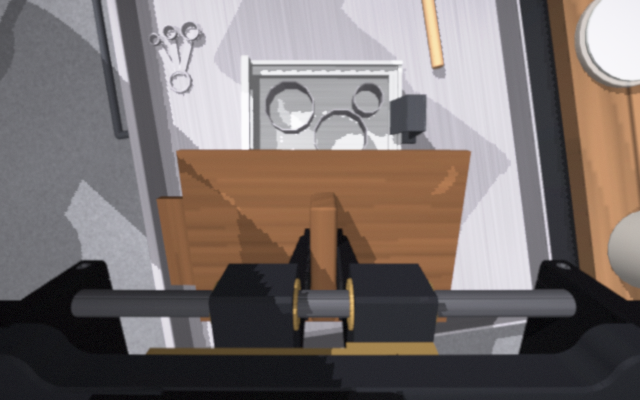

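Run:
```python
from h import *; import pickle
c=pickle.load(open("w5.pkl","rb")); save("w5c.png",c["image"],(230,45,440,155),3.8)
```

```text
(no output)
```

View pics/w5c.png

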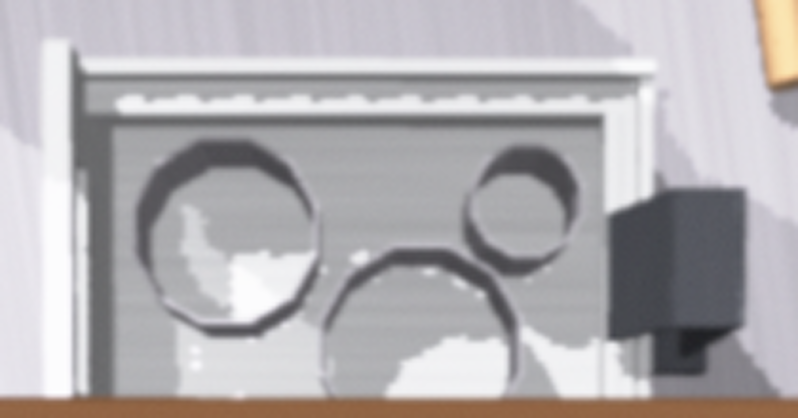

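Run:
```python
from h import *; import pickle
c=pickle.load(open("w5.pkl","rb"))
def f(l,z): return onplane(c,[[x/3.8+230-.37,y/3.8+45-.37] for x,y in l],z)[:,:2]
F=f([(43,40),(43,396)],70); Fi=f([(71,45),(72,396)],70); S=f([(82,59),(654,60)],55); Bk=f([(655,60),(653,182)],55)
def ang(a): d=a[1]-a[0]; return np.degrees(np.arctan2(d[1],d[0]))
print("F",F,ang(F)+90,"Fi",ang(Fi)+90,"S",S,ang(S),"B",Bk,ang(Bk)+90)
y=np.radians(-8.0)
for yd in(-7.6,-8.0,-8.4):
    y=np.radians(yd);ex=np.array([np.cos(y),np.sin(y)]);ey=np.array([-ex[1],ex[0]])
    print(yd,"front",(F@ex)+94*0, (Fi@ex),"back",Bk@ex,"side",S@ey,"bar end",F[0]@ey)
    xc=((F@ex).mean()+Bk[:1]@ex)/2; yc=(S@ey).mean()-68
    print("len",Bk[0]@ex-(F@ex).mean(),"centre",xc*ex+yc*ey)
```

```text
F [[ 501.75832732  -62.75794787]
 [ 485.00086889 -168.07219947]] -9.041031351266625 Fi -8.832047726190396 S [[509.91037664 -63.57113379]
 [687.22810678 -90.66139069]] -8.686369777806252 B [[ 687.53844774  -90.70756722]
 [ 681.57170266 -128.12230939]] -9.06098849819736
-7.6 front [505.65079114 502.96902068] [514.05074307 511.79019029] back [693.49544933 692.52945762] side [4.42621005 1.02532934] bar end 4.15409194691474
len 189.18554342089817 centre [ 585.00870708 -143.90953772]
-8.0 front [505.60946799 503.67200296] [514.0207426 512.4940431] back [693.47142424 692.7698728 ] side [8.01334445 5.86458642] bar end 7.6840705074452815
len 188.8306887681025 centre [ 584.72805374 -143.83928506]
-8.4 front [505.54350215 504.35043697] [513.96568948 513.17291767] back [693.41360033 692.97652335] side [11.60008828 10.70355768] bar end 11.213674557219914
len 188.46663077393663 centre [ 584.44792449 -143.76839938]
```

```bash
cat >> h.py <<'E'
BO=np.array([586.2,-144.0,4.0]); BY=-8.75; COV=np.array([-0.7,0,200.3])
RB=R.from_euler("z",BY,degrees=True); RCT=R.from_matrix(np.array([[0,1,0],[1,0,0],[0,0,-1.]]).T) # cover axes in tool
def tgt(lx,lz,tilt,ly=0):
    """tool pose so that lip tip is at box (lx,ly,lz), back raised by tilt deg"""
    t=R.from_euler("xyz",[np.pi,0,np.radians(BY+90)])*R.from_rotvec([-np.radians(tilt),0,0])
    tip=COV+np.array([0,-101,-3.]) # in tool
    return BO+RB.apply([lx,ly,lz])-t.apply(tip),t
def inc(lx,lz,tilt,ly=0):
    p,r=tool(); P,t=tgt(lx,lz,tilt,ly)
    print("goal",P.round(1),"d",r.inv().apply(P-p).round(1),"w",((r.inv()*t).as_rotvec(degrees=True)/6).round(2))
def where():
    p,r=tool()
    for n,q in dict(lip=[-101,0,3],back=[85,0,0],org=[0,0,0]).items():
        w=p+r.apply(COV+np.array([q[1],q[0],-q[2]])); print(n,RB.inv().apply(w-BO).round(1))
    x=r.apply([0,1,0]); print("tilt",np.degrees(np.arcsin(x[2])).round(2),"yaw",np.degrees(np.arctan2(x[1],x[0])).round(2),"f",env.state()["ft_force"].round(1))
E
python3 - <<'E'
from h import *
inc(-82,150,16); where()
E
```

```text
goal [ 547.5 -137.3  371.5] d [148.9 -37.9  90.2] w [-2.66 -2.52 -0.32]
lip [-102.  -115.8  224.9]
back [  84.  -114.3  221.9]
org [  -1.  -114.7  222. ]
tilt -0.02 yaw -8.53 f [-0.9 -0.7 -1.6]
```

Emit:
{"op": "play_rows", "data": {
  "increments": [
    {"dx":20,"dy":-5,"dz":10,"rx":-0.3,"ry":-0.3,"rz":0},
    {"dx":50,"dy":-12,"dz":25,"rx":-0.7,"ry":-0.7,"rz":-0.1},
    {"dx":80,"dy":-20,"dz":45,"rx":-1.2,"ry":-1.2,"rz":-0.1},
    {"dx":110,"dy":-28,"dz":65,"rx":-1.8,"ry":-1.7,"rz":-0.2},
    {"dx":135,"dy":-34,"dz":80,"rx":-2.3,"ry":-2.2,"rz":-0.3},
    {"dx":146,"dy":-37,"dz":88,"rx":-2.6,"ry":-2.45,"rz":-0.32},
    {"dx":148.9,"dy":-37.9,"dz":90.2,"rx":-2.66,"ry":-2.52,"rz":-0.32},
    {"dx":148.9,"dy":-37.9,"dz":90.2,"rx":-2.66,"ry":-2.52,"rz":-0.32}
  ]
}}

```text
t: 6.75
eef_pos: [547.3, -135.3, 371.6]
tcp_rot: [2.863, -0.0, 1.421]
ft_force: [-0.9, 0.3, 0.5]
opening: 0.145
```

Run:
```python
from h import *
where(); inc(-82,64,16); inc(-82,54.5,16)
c=cam("wrist");save("w6.png",c["image"])
c=cam("scene");save("s6.png",c["image"],(180,110,340,240),4.5)
```

```text
lip [-82.6   1.9 150.1]
back [ 97.1   2.5 198.4]
org [ 15.4   2.2 175. ]
tilt 15.96 yaw -8.57 f [-0.9  0.3  0.5]
goal [ 547.5 -137.3  285.5] d [ -2.  -23.3  82.9] w [-0.01 -0.01  0.03]
goal [ 547.5 -137.3  276. ] d [ -2.  -25.9  92. ] w [-0.01 -0.01  0.03]
```

View pics/w6.png

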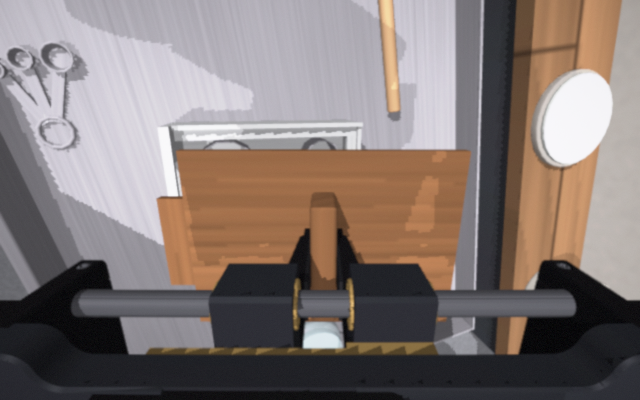

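View pics/s6.png

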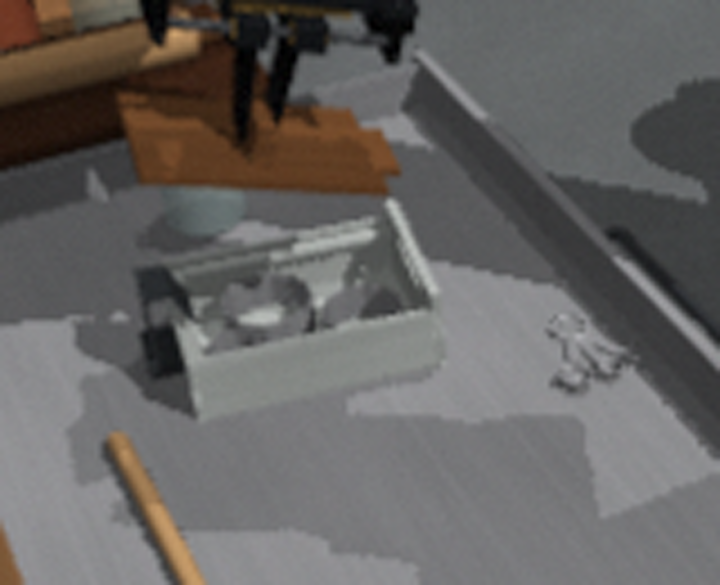

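Emit:
{"op": "play_rows", "data": {
  "increments": [
    {"dx":-2,"dy":-7,"dz":24,"rx":0,"ry":0,"rz":0},
    {"dx":-2,"dy":-13,"dz":48,"rx":0,"ry":0,"rz":0},
    {"dx":-2,"dy":-18,"dz":65,"rx":0,"ry":0,"rz":0},
    {"dx":-2,"dy":-21,"dz":76,"rx":0,"ry":0,"rz":0},
    {"dx":-2,"dy":-23,"dz":82,"rx":0,"ry":0,"rz":0},
    {"dx":-2,"dy":-23.3,"dz":82.9,"rx":0,"ry":0,"rz":0},
    {"dx":-2,"dy":-23.3,"dz":82.9,"rx":0,"ry":0,"rz":0}
  ]
}}

```text
t: 7.43
eef_pos: [548.1, -140.0, 286.0]
tcp_rot: [2.863, -0.001, 1.418]
ft_force: [0.1, -0.8, -1.5]
opening: 0.147
```

Run:
```python
from h import *
where(); inc(-82,54.3,16); inc(-101,49,16)
c=cam("wrist");save("w7.png",c["image"])
c=cam("scene");save("s7.png",c["image"],(180,110,340,240),4.5)
```

```text
lip [-81.   -2.3  64.5]
back [ 98.6  -2.3 112.9]
org [16.9 -2.3 89.4]
tilt 15.99 yaw -8.75 f [ 0.1 -0.8 -1.5]
goal [ 547.5 -137.3  275.8] d [ 2.5 -3.8  9.5] w [-0.   -0.01  0.  ]
goal [ 528.7 -134.4  270.5] d [  2.5 -23.5   9.4] w [-0.   -0.01  0.  ]
```

View pics/w7.png

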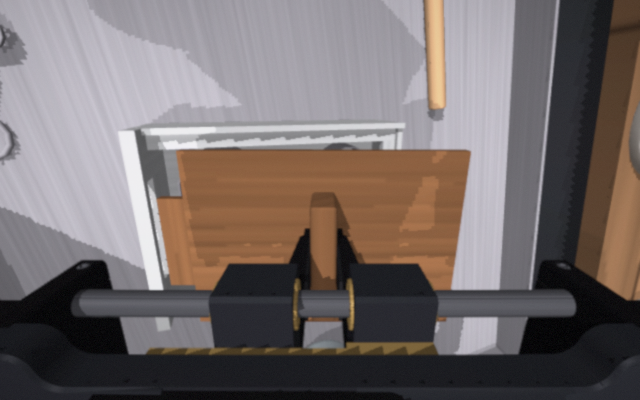

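View pics/s7.png

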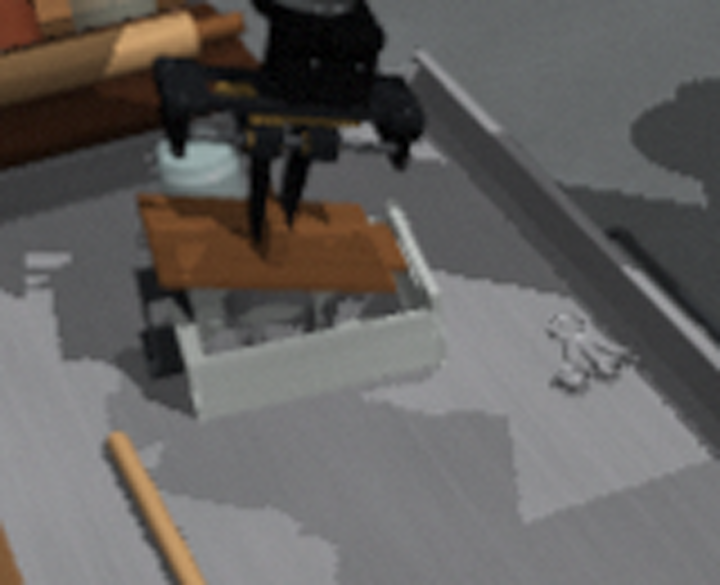

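Run:
```python
from h import *
c=cam("wrist"); p,r=tool()
im=c["image"].copy()
cp=[[-85,59,6],[85,59,6],[-85,30,6],[-101,30,6],[-101,-30,6]]
W=[p+r.apply(COV+np.array([q[1],q[0],-q[2]])) for q in cp]
bp=[[-96,68,66],[-88,68,66],[-96,-68,66],[92,68,51],[-88,68,51]]
V=[BO+RB.apply(q) for q in bp]
a=proj(c,W);b=proj(c,V);print(a.round(1).tolist(),b.round(1).tolist())
im=cv2.resize(im[100:340,100:480],None,fx=2.1,fy=2.1,interpolation=cv2.INTER_CUBIC)
for q,col in [(x,(0,0,255)) for x in a]+[(x,(255,0,0)) for x in b]:
    u,v=((q-[100,100]+.5)*2.1).astype(int); cv2.drawMarker(im,(int(u),int(v)),col,0,10,1)
save("w8.png",im)
```

```text
[[175.2, 149.1], [471.4, 149.3], [182.1, 197.3], [155.7, 197.3], [170.6, 283.7]] [[116.8, 129.9], [132.8, 129.5], [156.4, 330.3], [403.3, 122.4], [140.1, 127.5]]
```

View pics/w8.png

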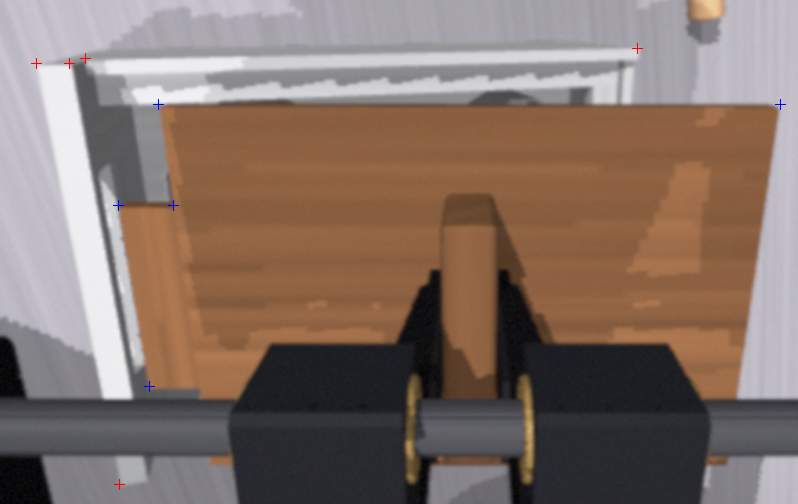

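Emit:
{"op": "play_rows", "data": {
  "increments": [
    {"dx":1.5,"dy":-1.5,"dz":3,"rx":0,"ry":0,"rz":0},
    {"dx":1.5,"dy":-3,"dz":7,"rx":0,"ry":0,"rz":0},
    {"dx":1.5,"dy":-3.8,"dz":9.5,"rx":0,"ry":0,"rz":0},
    {"dx":1.5,"dy":-3.8,"dz":9.5,"rx":0,"ry":0,"rz":0},
    {"dx":1.5,"dy":-3.8,"dz":9.5,"rx":0,"ry":0,"rz":0}
  ]
}}

```text
t: 8.0
eef_pos: [547.2, -137.9, 276.3]
tcp_rot: [2.861, -0.001, 1.419]
ft_force: [0.4, -0.3, -1.3]
opening: 0.146
```

Run:
```python
from h import *
where(); inc(-90,51.8,16,-1); inc(-100,49.2,16,-1)
```

```text
lip [-82.   -0.5  54.8]
back [ 97.6  -0.4 103.3]
org [15.9 -0.4 79.8]
tilt 16.05 yaw -8.71 f [ 0.4 -0.3 -1.3]
goal [ 539.4 -137.1  273.3] d [-0.4 -8.4  0.7] w [ 0.01 -0.01  0.01]
goal [ 529.5 -135.6  270.7] d [ -0.4 -18.7   0.5] w [ 0.01 -0.01  0.01]
```

Emit:
{"op": "play_rows", "data": {
  "increments": [
    {"dx":0,"dy":-3,"dz":0.5,"rx":0,"ry":0,"rz":0},
    {"dx":0,"dy":-6,"dz":0.6,"rx":0,"ry":0,"rz":0},
    {"dx":0,"dy":-8.4,"dz":0.7,"rx":0,"ry":0,"rz":0},
    {"dx":0,"dy":-8.4,"dz":0.7,"rx":0,"ry":0,"rz":0}
  ]
}}

```text
t: 8.33
eef_pos: [539.0, -136.6, 273.2]
tcp_rot: [2.862, -0.001, 1.419]
ft_force: [-0.3, -0.2, -0.9]
opening: 0.148
```

Run:
```python
from h import *
where(); inc(-100,49.2,16,-1)
c=cam("scene");save("s9.png",c["image"],(180,110,340,240),4.5)
```

```text
lip [-90.5  -0.4  51.7]
back [ 89.1  -0.3 100.1]
org [ 7.4 -0.4 76.7]
tilt 16.02 yaw -8.71 f [-0.3 -0.2 -0.9]
goal [ 529.5 -135.6  270.7] d [-0.4 -9.8 -0.2] w [ 0.   -0.01  0.01]
```

View pics/s9.png

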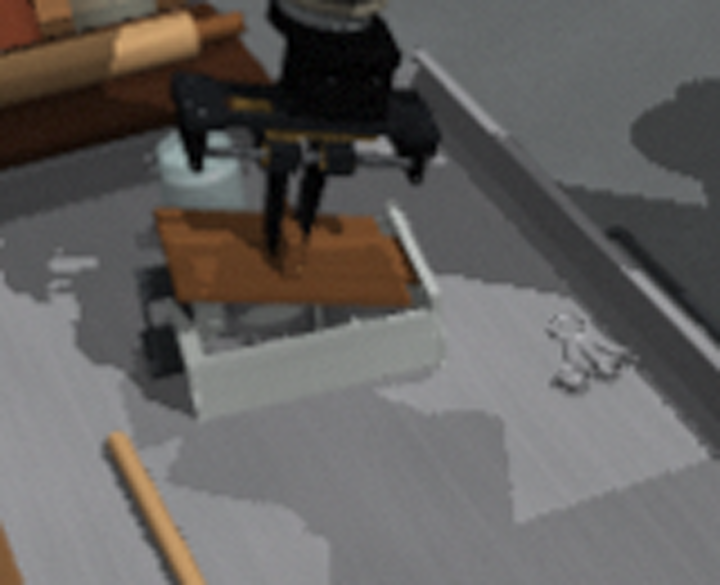

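No contact force so far; continue the insertion.

Emit:
{"op": "play_rows", "data": {
  "increments": [
    {"dx":0,"dy":-3,"dz":0,"rx":0,"ry":0,"rz":0},
    {"dx":0,"dy":-6,"dz":0,"rx":0,"ry":0,"rz":0},
    {"dx":0,"dy":-8.5,"dz":0,"rx":0,"ry":0,"rz":0},
    {"dx":0,"dy":-9.5,"dz":0,"rx":0,"ry":0,"rz":0},
    {"dx":0,"dy":-9.5,"dz":0,"rx":0,"ry":0,"rz":0}
  ]
}}

```text
t: 8.8
eef_pos: [530.0, -135.2, 270.6]
tcp_rot: [2.862, -0.001, 1.419]
ft_force: [-0.2, 0.6, -0.9]
opening: 0.144
```

Run:
```python
from h import *
where(); 
c=cam("scene");save("s10.png",c["image"],(180,110,340,240),4.5)
c=cam("top");save("t10.png",c["image"],(360,100,445,200),6)
```

```text
lip [-99.5  -0.5  49.1]
back [80.1 -0.4 97.6]
org [-1.6 -0.4 74.1]
tilt 16.02 yaw -8.72 f [-0.2  0.6 -0.9]
```

View pics/s10.png

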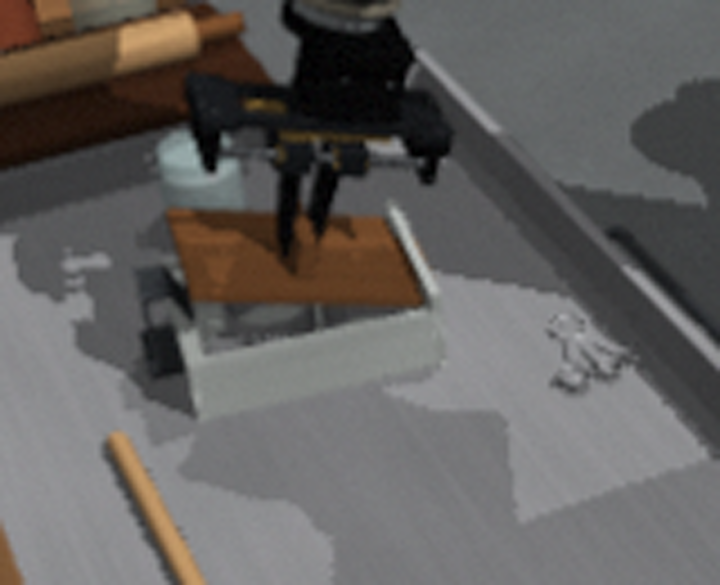

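View pics/t10.png

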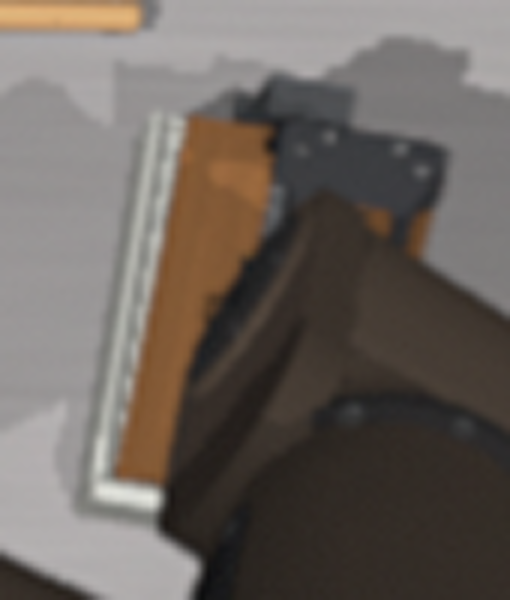

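Run:
```python
from h import *
inc(-100,49,12,-.5);inc(-100,48.7,8,-.5)
```

```text
goal [ 544.5 -137.4  267. ] d [ 0.1 12.8  7.6] w [ 0.67 -0.01  0.01]
goal [ 559.1 -139.6  262.1] d [ 0.1 25.7 16.3] w [ 1.34 -0.01  0.01]
```

Emit:
{"op": "play_rows", "data": {
  "increments": [
    {"dx":0,"dy":4.3,"dz":2.5,"rx":0.22,"ry":0,"rz":0},
    {"dx":0,"dy":8.5,"dz":5,"rx":0.44,"ry":0,"rz":0},
    {"dx":0,"dy":12.8,"dz":7.6,"rx":0.67,"ry":0,"rz":0},
    {"dx":0,"dy":17,"dz":10.5,"rx":0.89,"ry":0,"rz":0},
    {"dx":0,"dy":21.4,"dz":13.4,"rx":1.12,"ry":0,"rz":0},
    {"dx":0,"dy":25.7,"dz":16.3,"rx":1.34,"ry":0,"rz":0},
    {"dx":0,"dy":25.7,"dz":16.3,"rx":1.34,"ry":0,"rz":0},
    {"dx":0,"dy":25.7,"dz":16.3,"rx":1.34,"ry":0,"rz":0}
  ]
}}

```text
t: 9.57
eef_pos: [559.2, -139.7, 262.0]
tcp_rot: [3.001, -0.001, 1.419]
ft_force: [0.8, 0.0, -1.0]
opening: 0.143
```

Run:
```python
from h import *
where(); print(env.state()["moment"])
c=cam("scene");save("s11.png",c["image"],(180,110,340,240),4.5)
c=cam("wrist");save("w11.png",c["image"])
```

```text
lip [-99.8  -0.5  48.6]
back [84.8 -0.3 71.6]
org [ 0.7 -0.4 59.7]
tilt 8.04 yaw -8.7 f [ 0.8  0.  -1. ]
[-0.03853652  0.16992387 -0.01167978]
```

View pics/s11.png

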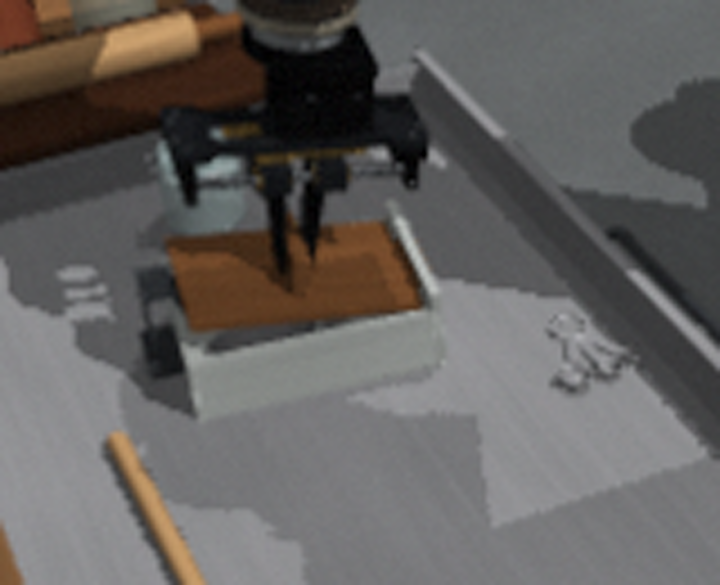

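View pics/w11.png

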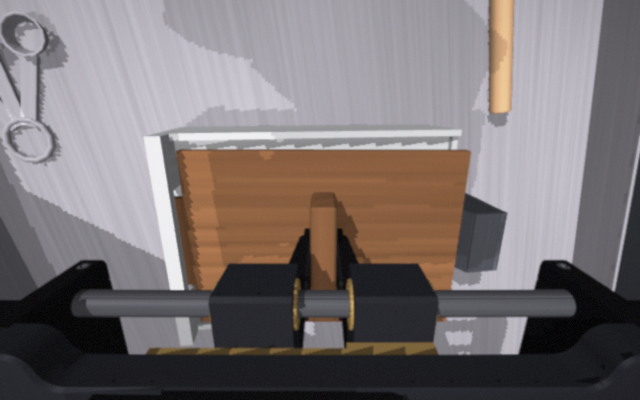

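Run:
```python
from h import *
inc(-100,48.3,4,-.5);inc(-100,47.8,0,-.5)
```

```text
goal [ 573.4 -141.8  256.2] d [ 0.  13.7  8. ] w [ 0.67 -0.01  0.01]
goal [ 587.2 -144.   249.1] d [ 0.  26.6 17. ] w [ 1.34 -0.01  0.01]
```

Emit:
{"op": "play_rows", "data": {
  "increments": [
    {"dx":0,"dy":3.4,"dz":2,"rx":0.17,"ry":0,"rz":0},
    {"dx":0,"dy":6.8,"dz":4,"rx":0.34,"ry":0,"rz":0},
    {"dx":0,"dy":10.2,"dz":6,"rx":0.5,"ry":0,"rz":0},
    {"dx":0,"dy":13.7,"dz":8,"rx":0.67,"ry":0,"rz":0},
    {"dx":0,"dy":13.7,"dz":8,"rx":0.67,"ry":0,"rz":0}
  ]
}}

```text
t: 10.08
eef_pos: [574.0, -142.0, 256.1]
tcp_rot: [3.073, -0.001, 1.419]
ft_force: [-4.3, 0.6, 4.2]
opening: 0.145
```

Run:
```python
from h import *
where(); print(env.state()["moment"])
c=cam("scene");save("s12.png",c["image"],(180,110,340,240),4.5)
```

```text
lip [-99.6  -0.5  48.4]
back [86.1 -0.4 58.1]
org [ 1.3 -0.4 52.3]
tilt 3.92 yaw -8.7 f [-4.3  0.6  4.2]
[-0.09830198  0.40296077  0.00153442]
```

View pics/s12.png

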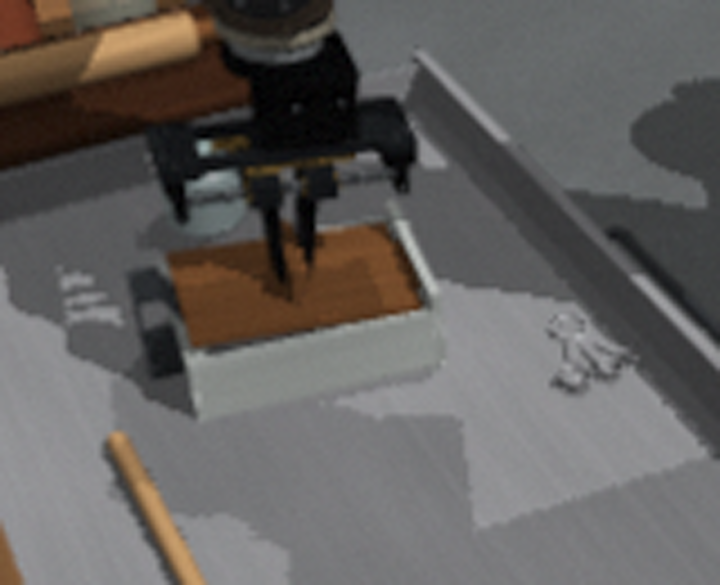

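Run:
```python
from h import *
inc(-100.5,48.2,2,-.5);inc(-100.5,47.5,-.5,-.5)
```

```text
goal [ 579.9 -142.8  252.9] d [0.  6.  3.6] w [ 0.32 -0.01  0.01]
goal [ 588.4 -144.1  247.9] d [ 0.  14.3  9.1] w [ 0.74 -0.01  0.01]
```

Emit:
{"op": "play_rows", "data": {
  "increments": [
    {"dx":0,"dy":3,"dz":1.8,"rx":0.16,"ry":0,"rz":0},
    {"dx":0,"dy":6,"dz":3.6,"rx":0.32,"ry":0,"rz":0},
    {"dx":0,"dy":9,"dz":5.5,"rx":0.47,"ry":0,"rz":0},
    {"dx":0,"dy":12,"dz":7.5,"rx":0.62,"ry":0,"rz":0},
    {"dx":0,"dy":14.3,"dz":9.1,"rx":0.74,"ry":0,"rz":0},
    {"dx":0,"dy":14.3,"dz":9.1,"rx":0.74,"ry":0,"rz":0}
  ]
}}

```text
t: 10.63
eef_pos: [588.2, -144.1, 249.0]
tcp_rot: [-3.13, -0.001, 1.419]
ft_force: [-13.0, 1.7, 20.2]
opening: 0.145
```

Run:
```python
from h import *
where(); print(env.state()["moment"])
c=cam("scene");save("s13.png",c["image"],(180,110,340,240),4.5)
c=cam("wrist");save("w13.png",c["image"])
```

```text
lip [-101.2   -0.4   48.9]
back [84.7 -0.2 43.8]
org [-0.3 -0.3 44.8]
tilt -0.66 yaw -8.69 f [-13.    1.7  20.2]
[ 0.16062562  1.86475009 -0.05148341]
```

View pics/s13.png

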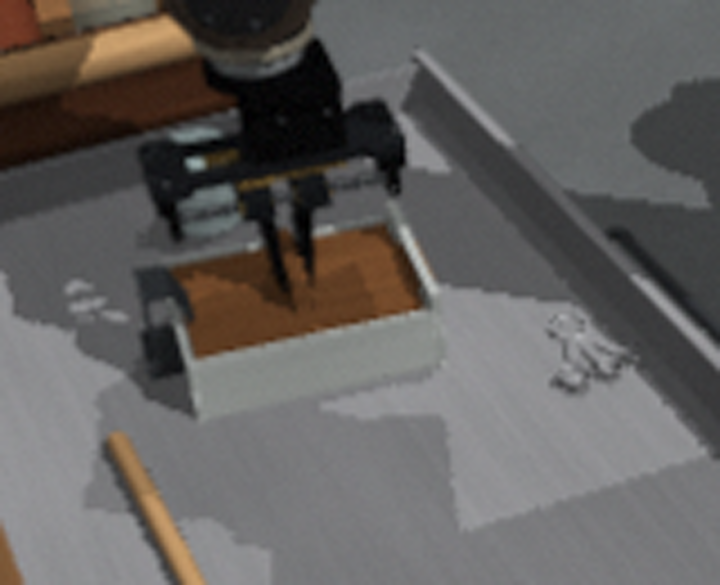

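View pics/w13.png

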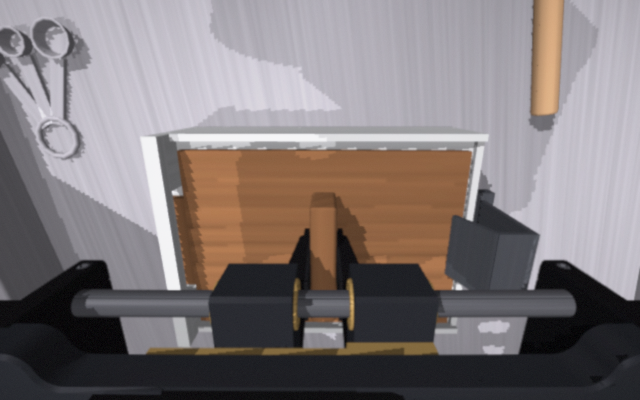

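Emit:
{"op": "play_rows", "data": {
  "increments": [
    {"dx":0,"dy":0,"dz":0,"rx":0,"ry":0,"rz":0},
    {"dx":0,"dy":0,"dz":0,"rx":0,"ry":0,"rz":0},
    {"dx":0,"dy":0,"dz":0,"rx":0,"ry":0,"rz":0},
    {"dx":0,"dy":0,"dz":0,"rx":0,"ry":0,"rz":0},
    {"dx":0,"dy":0,"dz":0,"rx":0,"ry":0,"rz":0}
  ],
  "fingers": 0.4
}}

```text
t: 11.15
eef_pos: [588.2, -144.1, 248.7]
tcp_rot: [-3.131, -0.001, 1.419]
ft_force: [0.1, 0.3, 0.6]
opening: 0.388
```

Emit:
{"op": "play_rows", "data": {
  "increments": [
    {"dx":0,"dy":0,"dz":-10,"rx":0,"ry":0,"rz":0},
    {"dx":0,"dy":0,"dz":-25,"rx":0,"ry":0,"rz":0},
    {"dx":0,"dy":0,"dz":-45,"rx":0,"ry":0,"rz":0},
    {"dx":0,"dy":0,"dz":-65,"rx":0,"ry":0,"rz":0},
    {"dx":0,"dy":0,"dz":-75,"rx":0,"ry":0,"rz":0},
    {"dx":0,"dy":0,"dz":-75,"rx":0,"ry":0,"rz":0}
  ]
}}

```text
t: 11.65
eef_pos: [589.2, -144.3, 326.3]
tcp_rot: [-3.135, 0.0, 1.419]
ft_force: [-0.5, 1.1, -0.4]
opening: 0.4
```

Run:
```python
from h import *
where()
c=cam("scene");save("s14.png",c["image"],(180,110,340,240),4.5)
c=cam("wrist");save("w14.png",c["image"])
```

```text
lip [-99.3  -0.6 125.7]
back [ 86.7  -0.4 121.4]
org [  1.7  -0.5 122. ]
tilt -0.38 yaw -8.68 f [-0.5  1.1 -0.4]
```

View pics/s14.png

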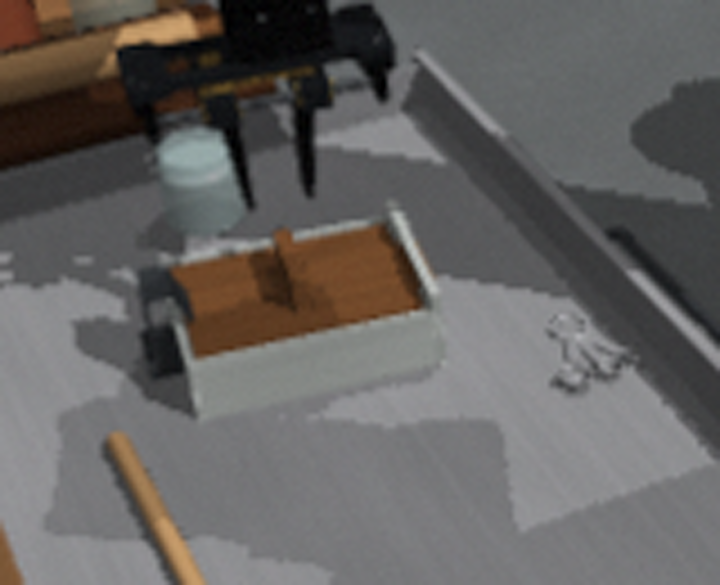

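View pics/w14.png

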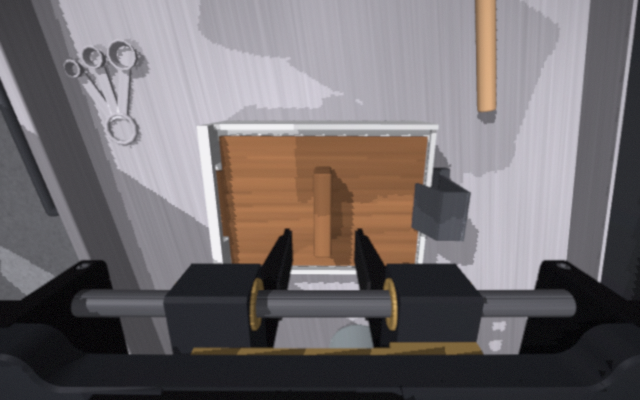

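Run:
```python
from h import *
for z in (100,60,55,54):
    p,r=tool(); P=BO+RB.apply([52,0,0]); P[2]=z+190; t=R.from_euler("xyz",[np.pi,0,np.radians(BY+90)])
    print(z,r.inv().apply(P-p).round(1),((r.inv()*t).as_rotvec(degrees=True)/6).round(2))
```

```text
100 [-0.3 49.8 33.1] [-0.1  -0.01  0.01]
60 [-0.3 50.2 73.1] [-0.1  -0.01  0.01]
55 [-0.3 50.2 78.1] [-0.1  -0.01  0.01]
54 [-0.3 50.2 79.1] [-0.1  -0.01  0.01]
```

Emit:
{"op": "play_rows", "data": {
  "increments": [
    {"dx":0,"dy":20,"dz":0,"rx":-0.1,"ry":0,"rz":0},
    {"dx":0,"dy":40,"dz":0,"rx":-0.1,"ry":0,"rz":0},
    {"dx":0,"dy":50,"dz":0,"rx":-0.1,"ry":0,"rz":0},
    {"dx":0,"dy":50,"dz":0,"rx":-0.1,"ry":0,"rz":0},
    {"dx":0,"dy":50,"dz":0,"rx":-0.1,"ry":0,"rz":0},
    {"dx":0,"dy":50,"dz":25,"rx":-0.1,"ry":0,"rz":0},
    {"dx":0,"dy":50,"dz":50,"rx":-0.1,"ry":0,"rz":0},
    {"dx":0,"dy":50,"dz":60,"rx":-0.1,"ry":0,"rz":0}
  ],
  "fingers": 0
}}

```text
t: 12.42
eef_pos: [636.2, -151.3, 259.9]
tcp_rot: [-3.137, -0.001, 1.419]
ft_force: [-0.1, 0.2, -0.9]
opening: 0.005
```

Run:
```python
from h import *
for z in (60,55,54):
    p,r=tool(); P=BO+RB.apply([52,0,0]); P[2]=z+190; t=R.from_euler("xyz",[np.pi,0,np.radians(BY+90)])
    print(z,r.inv().apply(P-p).round(1),((r.inv()*t).as_rotvec(degrees=True)/6).round(2))
c=cam("scene");save("s15.png",c["image"],(180,110,340,240),4.5)
```

```text
60 [-0.4  1.6  9.9] [-0.04 -0.01  0.01]
55 [-0.4  1.6 14.9] [-0.04 -0.01  0.01]
54 [-0.4  1.6 15.9] [-0.04 -0.01  0.01]
```

View pics/s15.png

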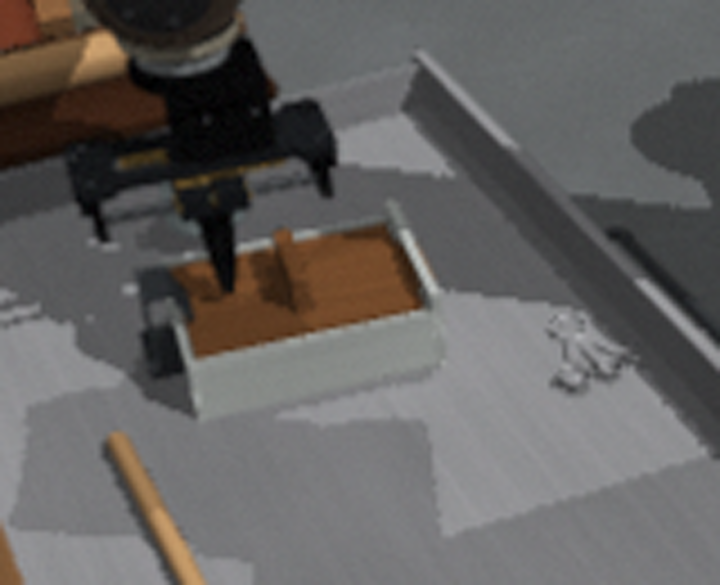

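Emit:
{"op": "play_rows", "data": {
  "increments": [
    {"dx":0,"dy":1,"dz":5,"rx":0,"ry":0,"rz":0},
    {"dx":0,"dy":1,"dz":9,"rx":0,"ry":0,"rz":0},
    {"dx":0,"dy":1,"dz":12,"rx":0,"ry":0,"rz":0},
    {"dx":0,"dy":1,"dz":14,"rx":0,"ry":0,"rz":0},
    {"dx":0,"dy":1,"dz":15,"rx":0,"ry":0,"rz":0},
    {"dx":0,"dy":1,"dz":15,"rx":0,"ry":0,"rz":0}
  ]
}}

```text
t: 12.97
eef_pos: [637.2, -151.4, 245.4]
tcp_rot: [-3.137, -0.002, 1.419]
ft_force: [-2.1, -0.3, 6.2]
opening: 0.004
```

Emit:
{"op": "play_rows", "data": {
  "increments": [
    {"dx":0,"dy":0,"dz":0.7,"rx":0,"ry":0,"rz":0},
    {"dx":0,"dy":0,"dz":1.4,"rx":0,"ry":0,"rz":0},
    {"dx":0,"dy":0,"dz":1.4,"rx":0,"ry":0,"rz":0}
  ]
}}

```text
t: 13.22
eef_pos: [637.3, -151.5, 245.4]
tcp_rot: [-3.138, -0.001, 1.419]
ft_force: [-3.0, 0.3, 10.4]
opening: 0.005
```

Emit:
{"op": "play_rows", "data": {
  "increments": [
    {"dx":0,"dy":0,"dz":2,"rx":0,"ry":0,"rz":0},
    {"dx":0,"dy":0,"dz":4,"rx":0,"ry":0,"rz":0},
    {"dx":0,"dy":0,"dz":4,"rx":0,"ry":0,"rz":0}
  ]
}}

```text
t: 13.47
eef_pos: [637.1, -151.3, 245.3]
tcp_rot: [-3.14, -0.001, 1.419]
ft_force: [-12.7, 3.1, 34.4]
opening: 0.003
```

Run:
```python
from h import *
c=cam("scene");save("s16.png",c["image"],(210,150,270,200),12)
```

```text
(no output)
```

View pics/s16.png

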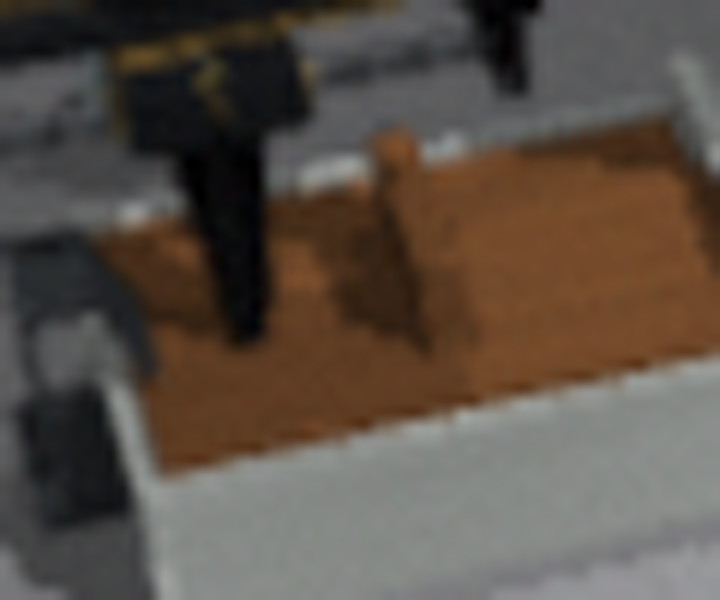

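Emit:
{"op": "play_rows", "data": {
  "increments": [
    {"dx":0,"dy":0,"dz":-10,"rx":0,"ry":0,"rz":0},
    {"dx":0,"dy":0,"dz":-30,"rx":0,"ry":0,"rz":0},
    {"dx":0,"dy":0,"dz":-60,"rx":0,"ry":0,"rz":0},
    {"dx":-30,"dy":0,"dz":-90,"rx":0,"ry":0,"rz":0},
    {"dx":-70,"dy":0,"dz":-110,"rx":0,"ry":0,"rz":0},
    {"dx":-110,"dy":0,"dz":-120,"rx":0,"ry":0,"rz":0},
    {"dx":-110,"dy":0,"dz":-120,"rx":0,"ry":0,"rz":0},
    {"dx":-110,"dy":0,"dz":-120,"rx":0,"ry":0,"rz":0}
  ]
}}

```text
t: 14.18
eef_pos: [620.0, -262.2, 366.1]
tcp_rot: [3.141, 0.0, 1.416]
ft_force: [0.0, 0.4, -0.3]
opening: 0.008
```

Run:
```python
from h import *
print(env.state()["ft_force"])
c=cam("wrist");save("w17.png",c["image"])
p=lambda q:proj(c,[BO+RB.apply(q)])[0].round(1).tolist()
print("plate top corners",[p(q) for q in ([-85,59,51],[85,59,51],[85,-59,51],[85,20,51])],"tip",p([77,20,53]),p([77,-20,53]),"out",p([93,20,53]),"bar",p([-96,68,66]),p([-88,68,66]),"back corner",p([92,68,51]))
save("w17c.png",c["image"],(190,20,480,230),2.7)
d=cam("scene");save("s17.png",d["image"],(180,110,340,240),4.5)
```

```text
[ 4.21172271e-04  4.22855143e-01 -2.83414637e-01]
plate top corners [[159.8, -5.7], [363.2, -6.6], [358.6, 136.7], [361.6, 44.8]] tip [352.6, 44.4] [351.4, 93.2] out [371.1, 44.4] bar [134.2, -25.2] [144.3, -25.3] back corner [372.1, -19.1]
```

View pics/w17c.png

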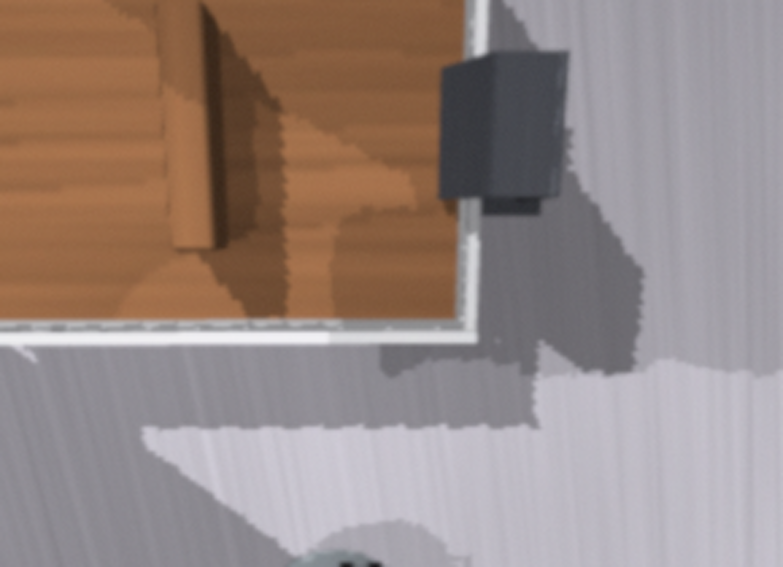

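View pics/s17.png

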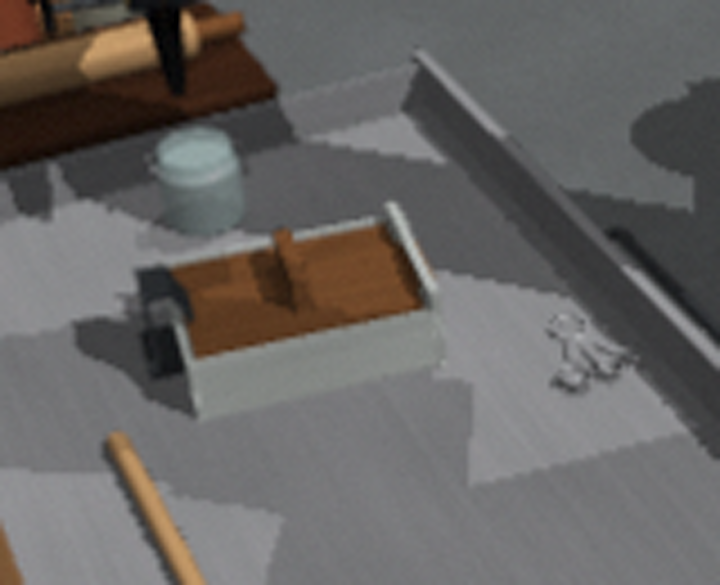

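Run:
```python
from h import *
print(env.job_done())
```

```text
the job is handed in; nothing more can be done
None
```

The cover is closed in the cutter box with the catch back over its rear edge. I handed the job in at about 14 s; no verdict was reported.

- **What I did:** I gripped the fir cover in the drawer by its bar and tilted it 16° with the back raised. I slid the lip under the front bar without measurable contact force and lowered the back onto the catch while still holding the bar. After letting go, I pressed down near the back edge with closed fingertips. The cover stayed solid up to about 34 N, with the fingertips at the height of a closed cover.
- **Last checks:** In the wrist view, the catch leaf lies over the cover's back edge. Its tip is within about 1 pixel (1 mm) of its rest position, and the visible back corner is within about 2 pixels of the closed position. The arm is clear, with about 0 N on the wrist. The jar, spoons and visible end of the spurtle look unmoved, and the moves stayed clear of the bowl.
- **What did not agree or was not seen:**
  - A 13 N sideways force was still there at the end of the gripped push; it vanished on release.
  - My estimates of the box position differed by about 2 mm between views.
  - The lip end outside the front wall was not seen directly. I inferred it from the arm pose and from the lip disappearing under the bar.

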